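# Unfold the lid stand and lean the pan lid on it

## Task

Swing the half-folded prop leg of the steel lid stand up and over until it rests against its stop. Then take the large pan lid out of the wire rack and lean it on the stand, roughly centred and square to it: lower edge on the base plate behind the front lip, back against the leg, handle facing the lip side, and let go. Leave the bowl, the tin and the open pan where they are.

Things in the scene. Friction and masses are not known exactly. Their poses are not given: they have to be found in the camera images.
- stand: Fixed steel lid stand. Origin on the work surface below the middle of the leg's hinge axis; x points to the front lip (about towards the robot, within 0.4 rad), y along the hinge. Base plate 200 mm wide, x -95 to +75 mm, top at z 8 mm. Lip: x 45 to 50 mm, 190 mm wide, top at z 24 mm. Hinge ears 6 mm thick at y +/-62 mm, x -13 to +5 mm, top at z 40 mm.
- stand_seat (a point): Middle of the strip of base plate, 40 mm deep, between hinge and lip (25 mm ahead of the hinge axis, 8 mm above the work surface; axes as the stand's): the lid's lower edge stands here. With the leg at its stop a lid leaned on it stands 20 to 33 deg from vertical, top to the stand's -x.
- leg (a joint): Prop leg's hinge angle, rad. Axis level, along the stand's y, 30 mm above the work surface. 0: folded level towards the lip; 1.57: upright; 1.99: at its stop, leaning 24 deg from upright to the stand's -x. Starts at 0.45 to 0.95. Friction holds it where it is left; 3 to 10 N on its crossbar moves it.
- leg_bar (a point): Middle of the prop leg's crossbar. The leg is a U of 10 mm round steel bar: two arms 100 mm apart, joined by the crossbar, which runs along the stand's y with its axis 90 mm from the hinge axis. Starts 69 to 103 mm above the work surface, 112 mm at the stop.
- lid_center (a point): Centre of the large steel pan lid: flat plate 8 mm thick, 162 mm wide, 176 mm high, 0.27 to 0.53 kg, on edge in the rack. z runs up the plate to its top edge (88 mm away), y along its width, x out of the handle face. In the rack it leans 31 deg from vertical, top to the rack's -x. Its top 45 mm is free on both faces, to be pinched there with the tool tilted along the plate.
- lid_bottom (a point): Middle of the lid's lower edge, half-way through its thickness, 88 mm below its centre along the plate; same axes.
- lid_handle (a point): Middle of the lid's handle: an 8 mm bar, 60 mm long along the lid's y, standing 26 mm in front of the plate's mid-plane, half-way up; same axes.
- rack: Fixed wire lid rack. Origin on the work surface; x points about towards the robot (within 0.4 rad). Base 200 mm wide, x -110 to +70 mm, top at z 8 mm; lip 20 mm high at x 34 to 39 mm before the lid's lower edge. Two wire loops lean 31 deg to -x: the lid rests on the front one (115 mm long); the rear one, 75 mm behind, has a 100 mm high small lid fixed to it.
- bowl: Bystander: steel bowl, 100 mm across, 45 mm high, loose. Origin under its centre.
- tin: Bystander: closed steel tin, 80 mm across, 100 mm high, loose. Origin under its centre.
- pan: Bystander: open steel pan 176 x 162 x 65 mm, loose. Origin under its centre.
Mind the look-alikes: they are no part of the job. What is shaped like the part that bears lid_center but brown is not meant.

How it is judged:
On the way, in this order (a step that is already met when the one before it is completed fails the run):
1. the prop leg is at its stop while the lid still stands in the rack (value of joint leg above 1.93 rad and distance of lid_center from where it was at the start of the episode below 0.03 m), for 0.2 s.
2. the lid is lifted clear of the rack (distance of lid_bottom from where it was at the start of the episode above 0.1 m), for 0.1 s.
At the end, for the whole second after the job is handed in: Leg within 0.06 rad of its stop. Lid's lower edge on the base between hinge and lip (middle 0 to 47 mm ahead of the hinge, under 20 mm high), leaning on the leg 0.25 to 0.75 rad from vertical, handle to the lip side, centred within 30 mm, square within 0.2 rad (value of joint leg above 1.93 rad and x of lid_bottom in the frame of stand between 0 and 0.047 m and z of lid_bottom in the frame of stand below 0.02 m and y of lid_center in the frame of stand between -0.03 and 0.03 m and x of lid_center in the frame of stand below 0.01 m and x of lid_handle in the frame of stand above -0.015 m and angle between lid_center's own z axis and vertical between 0.25 and 0.75 rad and angle between the y axis of lid_center and the y axis of stand, either way round below 0.2 rad); the robot touches nothing.
It fails at once if the bowl, the tin or the pan is moved by more than 30 mm (distance of any of bowl, tin, pan from where it was at the start of the episode above 0.03 m).
It also fails if it takes over 58 s, if anything falls off the work surface, if the arm or the gripper's body presses on something with over 40 N, if the wrist force passes 120 N, or if a joint passes its speed limit or range.

## Robot

A 6-joint arm with a two-finger parallel gripper is mounted at the origin on the work surface. World frame = base frame: x ahead of the robot, y to its left, z up, the work surface at z = 0. Lengths are in m, angles in rad, forces in N, time in s.
With the tool pointing down it reaches from about 0.35 to 0.85 m from the base axis. Payload 8.1 kg.
Tool frame: the origin (TCP) lies between the finger pads; the fingertips stand 11 mm ahead of it and the grasp point (between the pads) lies 8 mm behind it (robot.tips_ahead is the distance from the TCP to the fingertips, in m); z points along the fingers, y is the line along which they close (so a half turn about z gives the same grasp; the last joint's range is limited). The gripper opens to 93 mm and grips with 3 to 60 N. Pads are 15 mm wide; open, the fingers measure 128 mm over their backs; the gripper's body (75 mm by 188 mm) begins 65 mm behind the grasp point.
Start: joints at [-1.432, 0.13, 1.488, -0, 1.523, -0.085], TCP at [0.133, -0.585, 0.23] pointing down, gripper open.
Joint ranges: [-2.96, 2.96], [-0.89, 2.26], [0.02, 2.5], [-1.34, 4.48], [0, 2.73], [-2.66, 2.66]. Speed limits (rad/s): [2.39, 2.39, 2.79, 3.14, 3.14, 3.14].

## Interface

Orientations are given as a rotation vector (axis times angle).
In Python, from plant import robot gives the robot as it stands. The module is installed in compiled form; this text tells all that it offers.
- The arm moves only by the tool move_arm, never from a script. Its argument "deltas" is one flat list of numbers, 7 for each row, row after row: the shift along the tool's x, y, z in m, then the turn, a rotation vector about the tool's x, y, z in rad, then the opening, from 0 (shut) to 1 (fully open). A call has 1 to 12 rows; each row is the pose to reach, as a shift and turn from the pose commanded when the call began, along the tool's axes at that moment; what a row does not reach only later rows make up. A row lasts 1/8 s, in which the tool goes at most 62.5 mm and 10.7 degrees, less where a joint would pass 70% of its speed; a pose out of reach is approached as far as the arm can. A call with a gripper value outside its range is refused whole. The fingers move at their own pace and stop on an object; "squeeze" is the grip in N (left out, the last holds). Time passes only in rows, so rows that repeat a pose let the fingers close. It gives the time, the measured TCP pose, the force, the opening and the grip force at its end, in the units of the state.
- robot.read_state(): the state, without advancing time (a new reading comes with each control period).
- robot.read_camera(name): name is "scene" or "top" or "wrist"; returns (picture, depth): 420x560x3 uint8, red, green, blue; 420x560 float32, m along the optical axis (not along the pixel's ray), 0 where there is no reading.
- robot.camera_model(name): a dict with "K" (3x3 intrinsics, pixels), "R" (3x3) and "t" (3): a world point X has camera coordinates R X + t; the wrist camera has in their place "tool_from_camera" (4x4, takes a point from camera to tool coordinates, whose origin is the TCP and whose axes are the flange's). Camera axes: x right, y down, z forward; pixel columns grow to the right and rows downward; lengths in m; the calibration is good to about 2 mm. A picture is of the moment at which its call begins: read the wrist's pose just before it. camera_model takes no time and is no camera call.
- robot.close_job(): hands the job in; it is judged then, once.
Trained networks look in the newest picture that a camera, given by its name, has taken for a name from the list of things; names that differ only in an ending like _2 or _b are one class to them, and where a whole thing is asked for, a point or a joint stands for the part that bears it (a point fixed in the world has none). Each returns a list of dicts, best first, with "confidence" (0 to 1); they miss things now and then, are a little off and sometimes report something else, mostly with a low value. They report only what shows in the picture. A call takes as long as a camera call. They do not tell look-alikes from the thing itself.
- robot.recognise(camera, label): "uv" ([column, row] in pixels, amid what is visible of it).
The state is a dict: "t": time; "q": joint angles; "dq": joint speeds; "joint_torque": joint torques, N m; "tool_pos": TCP position; "orientation": TCP orientation; "force": force on the tool from outside, world axes, zero at the start; "wrist_torque": the same for the moment, N m; "opening": finger opening in m; "gripper_force": force on a finger pad.
Only numpy, scipy, OpenCV 4.12 (cv2) and the standard library are available. Lean on these libraries where they do the work, as an engineer would, in place of code of your own. Each camera call takes 0.05 s, during which the arm holds its last target. There are 200 camera calls.

## Working session

There is one attempt and no reset: what is moved stays moved. The work goes in short steps, Python scripts to look and compute and a tool call to move; the robot and the scene stay as the last step left them, time stands still between calls to the robot, and variables do not carry over. Pictures are saved under pics/ and viewed, at most 10 in all, crops included, and the job is handed in when it is done.

Besides the shell and the picture viewer there is one more tool, called after "Call:" as name(argument=value, ...) on one line, values as JSON. move_arm: Moves the arm, as the interface text tells. Its arguments: {"type":"object","properties":{"deltas":{"type":"array","items":{"type":"number"}},"squeeze":{"type":"number"}},"required":["deltas"]}

```bash
mkdir -p pics
cat > h.py <<'E'
import numpy as np, cv2
from scipy.spatial.transform import Rotation as R
from plant import robot
def save(n,im): cv2.imwrite('pics/'+n,im[:,:,::-1])
def world(cam,dep,st=None):
    m=robot.camera_model(cam);K=m['K'];v,u=np.mgrid[:420,:560]
    P=np.stack([(u-K[0][2])/K[0][0]*dep,(v-K[1][2])/K[1][1]*dep,dep],-1)
    if cam=='wrist':
        T=np.array(m['tool_from_camera']);P=P@T[:3,:3].T+T[:3,3]
        return P@R.from_rotvec(st['orientation']).as_matrix().T+st['tool_pos']
    return (P-np.array(m['t']))@np.array(m['R'])
E
python3 - <<'E'
from h import *
for c in ['scene','top']:
    im,d=robot.read_camera(c);save(c+'.png',im);np.savez(c,im=im,d=d);W=world(c,d)
    for l in ['stand','leg','leg_bar','lid_center','lid_handle','rack','bowl','tin','pan']:
        for r in robot.recognise(c,l)[:3]:
            u,v=map(int,np.round(r['uv']));print(c,l,round(r['confidence'],2),u,v,W[v,u].round(3))
print(robot.read_state()['t'])
E
```

```text
scene stand 0.75 315 256 [0.563 0.169 0.01 ]
scene leg 0.82 318 247 [0.531 0.163 0.019]
scene leg_bar 0.69 318 233 [0.475 0.134 0.011]
scene lid_center 0.94 253 153 [ 0.286 -0.258  0.028]
scene lid_center 0.84 365 200 [0.276 0.225 0.038]
scene lid_center 0.78 161 226 [ 0.744 -0.367  0.028]
scene lid_handle 0.8 369 198 [0.256 0.233 0.033]
scene lid_handle 0.77 159 222 [ 0.74  -0.377  0.041]
scene lid_handle 0.7 251 157 [ 0.31  -0.252  0.032]
scene rack 0.67 235 218 [ 0.569 -0.163  0.004]
scene bowl 0.8 251 279 [0.756 0.023 0.017]
scene tin 0.58 413 274 [0.508 0.493 0.102]
scene pan 0.97 163 163 [ 0.493 -0.554  0.002]
top stand 0.85 211 192 [0.544 0.171 0.01 ]
top leg 0.77 204 187 [0.556 0.189 0.032]
top leg_bar 0.88 204 212 [0.483 0.192 0.01 ]
top leg_bar 0.17 213 189 [0.549 0.162 0.037]
top lid_center 0.77 186 287 [0.263 0.239 0.037]
top lid_handle 0.91 187 290 [0.254 0.237 0.032]
top lid_handle 0.79 320 184 [ 0.551 -0.15   0.104]
top lid_handle 0.72 351 277 [ 0.286 -0.241  0.035]
top rack 0.88 312 205 [ 0.5   -0.132  0.021]
top bowl 0.82 257 113 [0.788 0.031 0.006]
top tin 0.89 96 216 [0.467 0.484 0.1  ]
top pan 0.94 446 202 [ 0.507 -0.539  0.001]
1.0
```

View pics/scene.png

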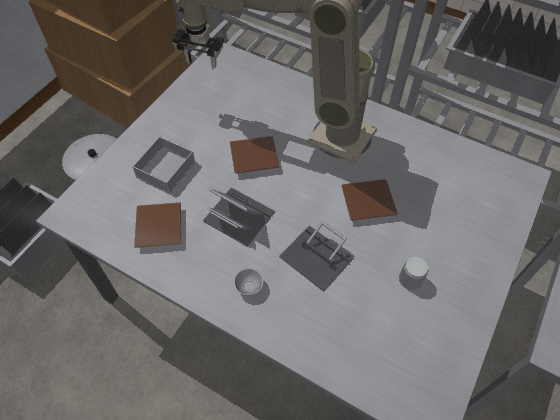

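View pics/top.png

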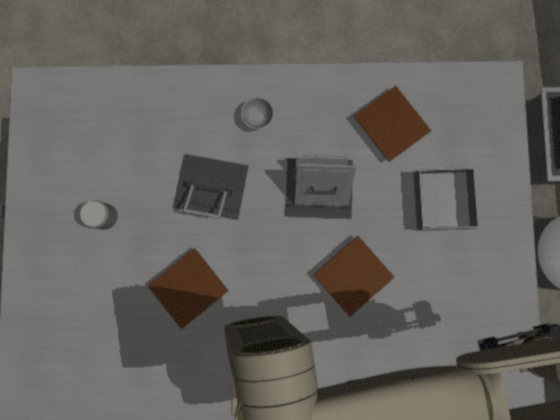

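The scene shows the grey rack with the steel lid at about (235,215) and the stand with its U-leg at (318,250). In the top view they are at (320,188) and (210,190). Lid candidates: three brown plates lying flat, in the top view at (190,288), (353,275) and (392,123), and the steel plate leaning in the rack at (320,188). Only the steel one fits, since it is not brown and stands in the rack. I'll confirm this in a crop.

Run:
```python
from h import *
z=np.load('top.npz');im,d=z['im'],z['d']
c=np.vstack([im[140:230,160:370]]);save('crop1.png',cv2.convertScaleAbs(cv2.resize(c,None,fx=3.8,fy=3.8,interpolation=cv2.INTER_CUBIC),alpha=1.8))
W=world('top',d)
m=robot.camera_model('top');print(m['K'],(-np.array(m['R']).T@m['t']))
print(robot.camera_model('wrist'))
def rect(name,sl,lo,hi):
    P=W[sl].reshape(-1,3);P=P[(P[:,2]>lo)&(P[:,2]<hi)]
    r=cv2.minAreaRect(P[:,:2].astype(np.float32));print(name,len(P),r,P.mean(0))
    return P
for n,sl in [('stand',np.s_[148:225,168:252]),('rack',np.s_[148:225,275:360])]:
    rect(n+'base',sl,.005,.012)
    rect(n+'up',sl,.045,.3)
P=W[150:225,275:360].reshape(-1,3)
print(np.percentile(P[:,2],[1,25,50,75,90,99]))
s=W[150:225:5,275:360:7];print(s[...,2].round(3))
s=W[150:225:5,168:252:6];print(s[...,2].round(3))
```

```text
[[495.66163945   0.         277.5297708 ]
 [  0.         495.66163945 204.1892292 ]
 [  0.           0.           1.        ]] [ 0.34587524 -0.03488283  1.49380677]
{'K': array([[366.68763692,   0.        , 281.51883429],
       [  0.        , 366.68763692, 199.48534431],
       [  0.        ,   0.        ,   1.        ]]), 'tool_from_camera': array([[ 3.51242758e-04, -9.70111535e-01, -2.42659200e-01,
         6.67586812e-02],
       [ 9.99999762e-01,  4.84936530e-04, -4.91223275e-04,
        -7.70549844e-05],
       [ 5.94215676e-04, -2.42658969e-01,  9.70111474e-01,
        -1.54765597e-01],
       [ 0.00000000e+00,  0.00000000e+00,  0.00000000e+00,
         1.00000000e+00]])}
standbase 2396 ((0.5638251900672913, 0.17710062861442566), (0.25400248169898987, 0.23308923840522766), 89.44122314453125) [0.56791128 0.17310826 0.00814937]
standup 252 ((0.5028064250946045, 0.18516787886619568), (0.11066815257072449, 0.06864790618419647), 78.8905258178711) [0.48876174 0.18762784 0.06857342]
rackbase 971 ((0.5600721836090088, -0.15021690726280212), (0.2559085488319397, 0.2326125204563141), 89
[... 3380 characters left out ...]
8  0.003  0.042  0.012  0.007  0.035  0.031  0.034
   0.009  0.007  0.004  0.003]
 [ 0.001 -0.003  0.012  0.003  0.009  0.004  0.01   0.009  0.004  0.012
   0.009  0.007  0.013 -0.002]
 [ 0.004  0.     0.015  0.062  0.008  0.011  0.009  0.008  0.003  0.045
   0.005  0.006  0.008  0.002]
 [-0.     0.006  0.007  0.071  0.013  0.001  0.02   0.021  0.006  0.064
   0.006  0.004  0.003 -0.004]
 [ 0.003 -0.006 -0.001  0.077  0.077  0.01   0.009  0.006  0.012  0.008
   0.007  0.026 -0.005 -0.001]
 [-0.001  0.003  0.001  0.001 -0.001  0.002  0.072  0.081  0.077  0.014
   0.007  0.014  0.002 -0.003]
 [-0.001 -0.003  0.003  0.001  0.003 -0.005  0.004 -0.002 -0.004  0.004
   0.001 -0.003  0.001  0.002]]
```

View pics/crop1.png

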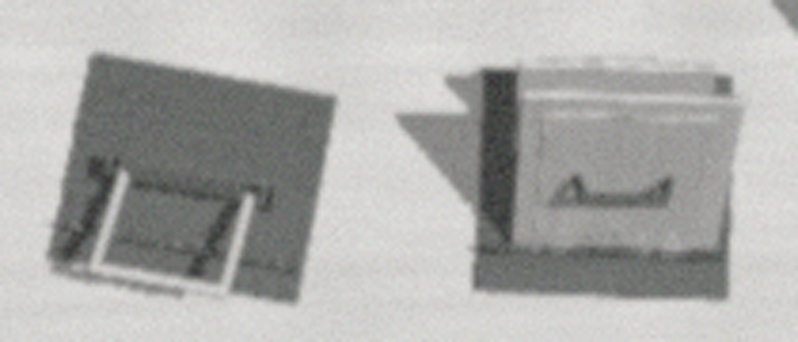

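The crop confirms the steel lid with its handle in the rack (crop 520–740, 95–250). The stand's U-leg points to the lip side, with its bar at crop (160,280). Next I compute the geometry.

```bash
cat >> h.py <<'E'
def ray(cam,uv,z):
    m=robot.camera_model(cam);Rm=np.array(m['R']);c=-Rm.T@m['t']
    out=[]
    for u,v in uv:
        d=Rm.T@np.linalg.inv(m['K'])@[u,v,1];out.append(c+d*(z-c[2])/d[2])
    return np.array(out)
E
python3 - <<'E'
from h import *
d=np.load('top.npz')['d'];W=world('top',d)
f=lambda L:[(160+(a+.5)/3.8-.5,140+(b+.5)/3.8-.5) for a,b in L]
C=ray('top',f([(92,53),(335,97),(297,300),(50,262)]),.008);print('stand',C.round(4))
bl,br,fr,fl=C  # back-left(+worldy), ...
xa=(fl-bl)+(fr-br);xa/=np.linalg.norm(xa);yaw=np.arctan2(xa[1],xa[0]);cen=C.mean(0)
ya=np.array([-xa[1],xa[0],0]);print('sizes',np.linalg.norm(C-np.roll(C,1,0),axis=1),'xaxis',xa,'origin',cen+.01*xa)
O=cen+.01*xa;O[2]=0
def leg(W):
    P=W[148:225,168:252].reshape(-1,3);P=P[(P[:,2]>.05)&(P[:,2]<.2)]
    L=np.c_[(P-O)@xa,(P-O)@ya,P[:,2]]
    print('bar', [np.median(L[L[:,0]>np.percentile(L[:,0],60)],0)],np.percentile(L[:,1],[1,99]))
    a=np.arctan2(L[:,2]-.03,L[:,0]);print('ang',np.median(a), np.percentile(np.hypot(L[:,0],L[:,2]-.03),[50,95]))
leg(W)
P=W[150:212,300:358].reshape(-1,3);P=P[(P[:,2]>.03)&(P[:,2]<.2)]
b=P
for i in range(8):
    c=b.mean(0);n=np.linalg.svd(b-c,full_matrices=False)[2][2];b=P[np.abs((P-c)@n)<(.02 if i<3 else .008)]
n*=np.sign(n[2]);print('plane n',n,'lean deg',np.degrees(np.arccos(n[2]))-90,'inl',len(b))
yv=np.cross([0,0,1],n);yv/=np.linalg.norm(yv);zv=np.cross(n,yv)
print('y',yv,'z',zv);a=(b-c)@yv;h=(b-c)@zv
print(np.percentile(a,[.5,2,98,99.5]),np.percentile(h,[.5,2,98,99.5]),c)
ym=(np.percentile(a,1)+np.percentile(a,99))/2;top=c+ym*yv+zv*np.percentile(h,99.5)
print('top edge front',top,'center',top-.088*zv-.004*n,'bottom',top-.176*zv-.004*n)
# rack corners
C=ray('top',f([(520,100),(740,103)]),.163);print('topcorners',C)
s=robot.read_state();print(R.from_rotvec(s['orientation']).as_matrix().round(3),s['tool_pos'])
E
```

```text
stand [[0.6633 0.2549 0.008 ]
 [0.6252 0.0599 0.008 ]
 [0.4627 0.0906 0.008 ]
 [0.495  0.2866 0.008 ]]
sizes [0.17122552 0.1986771  0.16544604 0.19863882] xaxis [-0.98266605  0.18538457  0.        ] origin [0.5517215  0.17488906 0.008     ]
bar [array([0.08122933, 0.00190288, 0.07697241])] [-0.05559431  0.0536676 ]
ang 0.5401261578233112 [0.08852576 0.09609321]
plane n [-0.84235151  0.03162669  0.53799971] lean deg -32.54757390678901 inl 1897
y [-0.03751928 -0.9992959   0.        ] z [ 0.53762091 -0.02018536  0.84294502]
[-0.07508681 -0.07179721  0.07197867  0.07423277] [-0.08654104 -0.08441155  0.0685189   0.06995252] [ 0.55559627 -0.16742635  0.10414873]
top edge front [ 0.5932166  -0.16850822  0.16311486] center [ 0.54927537 -0.16685841  0.0867837 ] bottom [ 0.50196473 -0.1650821   0.01260454]
topcorners [[ 0.59243385 -0.08251466  0.163     ]
 [ 0.58848964 -0.23992989  0.163     ]]
[[ 0.975  0.222  0.   ]
 [ 0.222 -0.975  0.   ]
 [ 0.    -0.    -1.   ]] [ 0.13318881 -0.58501851  0.22962849]
```

```bash
cat >> h.py <<'E'
O=np.array([.5517,.1749,0]);XA=np.array([-.9827,.1854,0]);YA=np.array([-.1854,-.9827,0])
S=lambda x,y,z:O+x*XA+y*YA+np.array([0,0,z])
def tool(yv,zv=(0,0,-1)):
    zv=np.array(zv,float);zv/=np.linalg.norm(zv);yv=np.array(yv,float);yv-=zv*(yv@zv);yv/=np.linalg.norm(yv)
    return R.from_matrix(np.c_[np.cross(yv,zv),yv,zv])
def rows(way,start=None):
    """way: list of (pos,Rot,opening); prints delta rows from the start pose"""
    s=robot.read_state();p0,r0=(s['tool_pos'],R.from_rotvec(s['orientation'])) if start is None else start
    out=[];p,r=np.array(p0),r0
    for q,g,o in way:
        q=np.array(q);n=max(1,int(np.ceil(max(np.linalg.norm(q-p)/.06,(r.inv()*g).magnitude()/.18))))
        for i in range(1,n+1):
            P=p+(q-p)*i/n;G=r*R.from_rotvec((r.inv()*g).as_rotvec()*i/n)
            out.append(list(r0.inv().apply(P-p0).round(3))+list((r0.inv()*G).as_rotvec().round(3))+[o])
        p,r=q,g
    print(len(out));print(',\n'.join(','.join('%g'%(x+0) for x in o) for o in out))
E
python3 - <<'E'
from h import *
g=tool(YA);s=robot.read_state();r0=R.from_rotvec(s['orientation'])
gm=r0*R.from_rotvec((r0.inv()*g).as_rotvec()*.5)
rows([([.36,-.25,.23],gm,0),(S(.115,0,.23),g,0)])
E
```

```text
15
0.042,-0.039,0,0,0,0.029,0,
0.084,-0.079,0,0,0,0.059,0,
0.127,-0.118,0,0,0,0.088,0,
0.169,-0.158,0,0,0,0.117,0,
0.211,-0.197,0,0,0,0.147,0,
0.253,-0.237,0,0,0,0.176,0,
0.296,-0.276,0,0,0,0.205,0,
0.317,-0.329,0,0,0,0.231,0,
0.339,-0.381,0,0,0,0.256,0,
0.361,-0.433,0,0,0,0.282,0,
0.383,-0.485,0,0,0,0.308,0,
0.405,-0.537,0,0,0,0.333,0,
0.427,-0.59,0,0,0,0.359,0,
0.449,-0.642,0,0,0,0.385,0,
0.471,-0.694,0,0,0,0.41,0
```

Call:
move_arm(deltas=[0.042,-0.04,0,0,0,0.03,0,0.084,-0.08,0,0,0,0.06,0,0.127,-0.12,0,0,0,0.09,0,0.17,-0.16,0,0,0,0.12,0,0.21,-0.2,0,0,0,0.15,0,0.255,-0.235,0,0,0,0.18,0,0.295,-0.275,0,0,0,0.205,0,0.317,-0.33,0,0,0,0.23,0,0.34,-0.38,0,0,0,0.256,0,0.36,-0.433,0,0,0,0.28,0,0.383,-0.485,0,0,0,0.31,0,0.405,-0.537,0,0,0,0.333,0])

```text
t: 2.5
tool_pos: [0.4091, 0.0303, 0.2301]
orientation: [3.137, -0.173, 0.002]
force: [1.0, 0.3, -0.2]
opening: 0.0004
gripper_force: 0.0
```

Run:
```python
from h import *
g=tool(YA);s=robot.read_state();print(s['t'],s['tool_pos'])
rows([(S(.115,0,.23),g,0)])
```

```text
2.5 [0.40907179 0.03028605 0.23009586]
3
0.004,-0.056,0,0,0,0.025,0,
0.007,-0.112,0,0,-0.001,0.051,0,
0.011,-0.168,0,0,-0.001,0.076,0
```

Call:
move_arm(deltas=[0.004,-0.056,0,0,0,0.025,0,0.007,-0.112,0,0,0,0.05,0,0.011,-0.168,0,0,0,0.076,0,0.011,-0.168,0,0,0,0.076,0])

```text
t: 3.0
tool_pos: [0.4378, 0.1976, 0.2294]
orientation: [-3.128, 0.283, 0.001]
force: [-0.1, -1.7, 0.7]
opening: 0.0005
gripper_force: 0.0
```

Run:
```python
from h import *
s=robot.read_state();im,d=robot.read_camera('wrist');save('w1.png',im);np.savez('w1',im=im,d=d,p=s['tool_pos'],o=s['orientation'])
print(s['t'],s['tool_pos'],s['orientation'])
W=world('wrist',d,s)
L=np.stack([(W-O)@XA,(W-O)@YA,W[...,2]],-1);L[d<=0]=9
u=(L[...,2]>.055)&(L[...,2]<.13)&(abs(L[...,1])<.075)&(L[...,0]<.12)
Q=L[u];print(len(Q),np.percentile(Q[:,0],[1,50,99]),np.percentile(Q[:,1],[1,99]),np.percentile(Q[:,2],[1,50,99]))
B=Q[(abs(Q[:,1])<.04)];print('bar',len(B),np.median(B,0),np.percentile(B[:,2],[5,95]),np.percentile(B[:,0],[5,95]))
b=L[(abs(L[...,2]-.008)<.005)&(abs(L[...,0])<.14)&(abs(L[...,1])<.14)]
print('plate',np.percentile(b,[1,99],0))
```

```text
3.0 [0.43779712 0.19757599 0.22936089] [-3.12820399e+00  2.83276999e-01  1.11406359e-03]
2576 [0.03754044 0.07489012 0.08320862] [-0.05444942  0.05375229] [0.05550007 0.07516033 0.07873714]
bar 1150 [0.07799808 0.000404   0.0766711 ] [0.07386909 0.07827864] [0.0740143  0.08286836]
plate [[-0.04730185 -0.09768687  0.00574045]
 [ 0.07305811  0.0979449   0.00953987]]
```

View pics/w1.png

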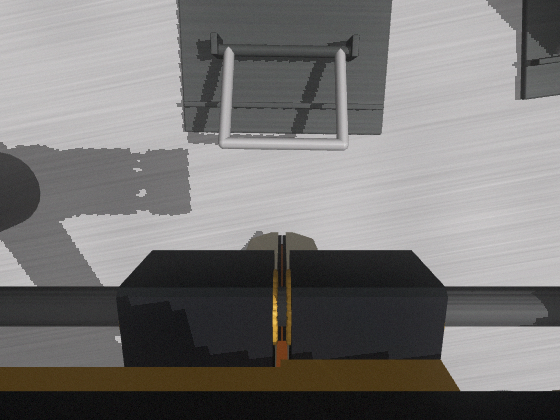

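The wrist view shows the leg bar at (283,143), with the plate square to the tool. The bar measures 78 mm ahead of the hinge and 72 mm up, so the leg angle is about 0.5 rad, within the given range. Now I push it over.

Call:
move_arm(deltas=[0,0,0.06,0,0,0,0,0,0,0.12,0,0,0,0,0,0,0.17,0,0,0,0,0.029,0,0.162,0,0,0,0,0.038,0,0.152,0,0,0,0,0.048,0,0.142,0,0,0,0,0.059,0,0.135,0,0,0,0,0.071,0,0.129,0,0,0,0,0.084,0,0.125,0,0,0,0,0.097,0,0.123,0,0,0,0,0.111,0,0.123,0,0,0,0,0.124,0,0.125,0,0,0,0])

```text
t: 4.55
tool_pos: [0.5611, 0.1711, 0.1045]
orientation: [-3.128, 0.291, -0.0]
force: [-1.8, -0.7, 1.9]
opening: 0.0002
gripper_force: 1.0
```

Call:
move_arm(deltas=[0.008,0,0.003,0,0,0,0,0.013,0,0.005,0,0,0,0,0.017,0,0.006,0,0,0,0,0.02,0,0.007,0,0,0,0])

```text
t: 5.05
tool_pos: [0.5749, 0.1687, 0.0981]
orientation: [3.128, -0.289, -0.017]
force: [-42.1, 1.4, 35.9]
opening: 0.0007
gripper_force: 20.8
```

```bash
cat >> h.py <<'E'
ZV=np.array([.515,-.019,.857]);NV=np.array([-.857,.032,.515]);T=np.array([.595,-.162,.161])
GL=tool(-NV,-ZV)
E
python3 - <<'E'
from h import *
s=robot.read_state();print(s['q'],s['t'])
g=tool(YA)
rows([(S(.03,0,.1),g,0),(S(.03,0,.27),g,0)])
rows([(T+.07*ZV,GL,.45)],(S(.03,0,.27),g))
E
```

```text
[0.19829822 0.23536853 1.61612535 0.00255213 1.30061996 1.95273742] 5.05
4
-0.054,-0.002,-0.001,0.002,0.011,0.002,0,
-0.055,-0.002,-0.058,0.002,0.011,0.002,0,
-0.055,-0.002,-0.115,0.002,0.011,0.002,0,
-0.056,-0.002,-0.171,0.002,0.011,0.002,0
10
0.017,0.032,0.005,0.04,-0.046,-0.167,0.45,
0.034,0.064,0.01,0.08,-0.093,-0.335,0.45,
0.051,0.095,0.015,0.12,-0.139,-0.502,0.45,
0.068,0.127,0.02,0.16,-0.186,-0.669,0.45,
0.085,0.159,0.025,0.2,-0.232,-0.837,0.45,
0.102,0.191,0.029,0.24,-0.279,-1.004,0.45,
0.119,0.222,0.034,0.28,-0.325,-1.171,0.45,
0.137,0.254,0.039,0.32,-0.372,-1.339,0.45,
0.154,0.286,0.044,0.36,-0.418,-1.506,0.45,
0.171,0.318,0.049,0.4,-0.465,-1.673,0.45
```

Call:
move_arm(deltas=[-0.06,0,0,0,0,0,0,-0.06,0,-0.06,0,0,0,0,-0.06,0,-0.12,0,0,0,0,-0.06,0,-0.17,0,0,0,0,-0.06,0,-0.17,0,0,0,0])

```text
t: 5.68
tool_pos: [0.5234, 0.1796, 0.2737]
orientation: [-3.125, 0.29, -0.015]
force: [0.8, 0.3, -0.6]
opening: 0.0003
gripper_force: 0.0
```

Run:
```python
from h import *
im,d=robot.read_camera('scene');save('s2.png',cv2.resize(im[180:310,180:400],None,fx=3,fy=3));
W=world('scene',d)
im,d=robot.read_camera('wrist');s=robot.read_state();Ww=world('wrist',d,s)
print(s['t'],s['tool_pos'],s['force'])
for n,w in [('scene',W),('wrist',Ww)]:
    L=np.stack([(w-O)@XA,(w-O)@YA,w[...,2]],-1)
    B=L[(abs(L[...,1])<.06)&(L[...,2]>.09)&(L[...,2]<.13)&(L[...,0]<.02)&(L[...,0]>-.09)]
    print(n,len(B),np.median(B,0) if len(B) else '')
rows([(T+.07*ZV,GL,.45)])
```

```text
5.775 [0.52103524 0.17890269 0.26787344] [-0.4766145  -0.64115471  0.4896035 ]
scene 99 [-0.0389549  -0.00132501  0.11614425]
wrist 1815 [-0.03500494  0.00014939  0.11317649]
10
0.017,0.032,0.005,0.04,-0.047,-0.167,0.45,
0.034,0.063,0.009,0.08,-0.093,-0.334,0.45,
0.051,0.095,0.014,0.12,-0.14,-0.501,0.45,
0.068,0.126,0.019,0.16,-0.186,-0.669,0.45,
0.086,0.158,0.023,0.2,-0.233,-0.836,0.45,
0.103,0.19,0.028,0.24,-0.279,-1.003,0.45,
0.12,0.221,0.033,0.28,-0.326,-1.17,0.45,
0.137,0.253,0.038,0.32,-0.372,-1.337,0.45,
0.154,0.285,0.042,0.361,-0.419,-1.504,0.45,
0.171,0.316,0.047,0.401,-0.465,-1.672,0.45
```

View pics/s2.png

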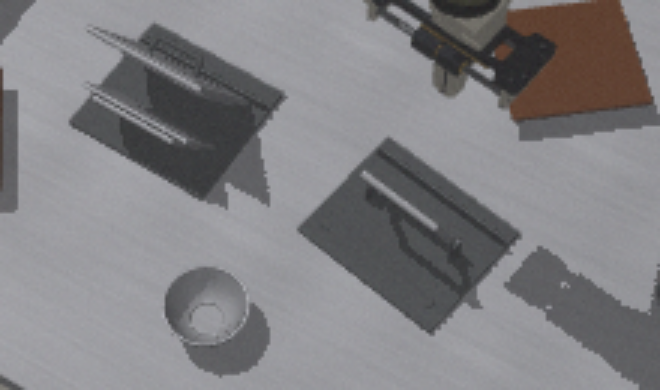

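The picture shows the leg leaning back, with its bar at crop (400,200). Measured at x −35 to −39 mm and z about 113 mm, it is at its stop, and the lid is undisturbed. On to the pose above the lid.

Call:
move_arm(deltas=[0.017,0.032,0.005,0.04,-0.047,-0.167,0.45,0.034,0.063,0.009,0.08,-0.093,-0.334,0.45,0.051,0.095,0.014,0.12,-0.14,-0.5,0.45,0.068,0.126,0.019,0.16,-0.186,-0.67,0.45,0.086,0.158,0.023,0.2,-0.233,-0.836,0.45,0.103,0.19,0.028,0.24,-0.28,-1.0,0.45,0.12,0.22,0.033,0.28,-0.326,-1.17,0.45,0.137,0.253,0.038,0.32,-0.372,-1.337,0.45,0.154,0.285,0.042,0.36,-0.42,-1.504,0.45,0.171,0.316,0.047,0.4,-0.465,-1.67,0.45,0.171,0.316,0.047,0.4,-0.465,-1.67,0.45,0.171,0.316,0.047,0.4,-0.465,-1.67,0.45])

```text
t: 7.28
tool_pos: [0.6301, -0.1626, 0.2188]
orientation: [-1.949, -1.871, 0.523]
force: [0.4, 0.5, 1.1]
opening: 0.042
gripper_force: 0.0
```

Run:
```python
from h import *
s=robot.read_state();im,d=robot.read_camera('wrist');save('w2.png',im)
print(s['t'],s['tool_pos'],T+.07*ZV,(GL.inv()*R.from_rotvec(s['orientation'])).as_rotvec(),s['q'].round(2))
W=world('wrist',d,s);V=W-T
YL=np.cross(ZV,NV)
L=np.stack([V@NV,V@YL,V@ZV],-1);L[d<=0]=9
m=(abs(L[...,0])<.02)&(abs(L[...,1])<.1)&(L[...,2]<.01)&(L[...,2]>-.12);P=L[m]
print(len(P),np.percentile(P,[1,50,99],0))
F=P[(P[:,0]>-.006)&(P[:,2]<-.01)]
A=np.c_[np.ones(len(F)),F[:,1:]];c=np.linalg.lstsq(A,F[:,0],rcond=None)[0];print('face fit off,dy,dz',c,np.std(F[:,0]-A@c))
for lo in (-.06,-.03,0,.03):
    q=P[(P[:,1]>lo)&(P[:,1]<lo+.03)];print(lo,len(q),np.percentile(q[:,2],[95,99]) if len(q) else '')
t=P[P[:,2]>-.004];print('edge',len(t),np.percentile(t,[2,50,98],0))
```

```text
7.275 [ 0.63009359 -0.16261993  0.21884335] [ 0.63105 -0.16333  0.22099] [0.00312373 0.0013189  0.00354711] [-0.27  0.86  0.65 -0.14  2.16 -0.27]
4363 [[-0.01270507 -0.07558148 -0.08685255]
 [-0.00237709 -0.01565319 -0.00249075]
 [ 0.01794847  0.07860186  0.000498  ]]
face fit off,dy,dz [ 0.00077038  0.02083949 -0.133746  ] 0.003040971105970667
-0.06 1189 [-2.14039086e-05  5.05284377e-04]
-0.03 1041 [-8.25169209e-05  3.83664725e-04]
0 923 [-0.00015023  0.00030803]
0.03 691 [-0.00051918  0.00013125]
edge 2451 [[-0.00598348 -0.07553358 -0.00357494]
 [-0.00226841 -0.0193178  -0.00115365]
 [ 0.00165913  0.0781661   0.00044447]]
```

View pics/w2.png

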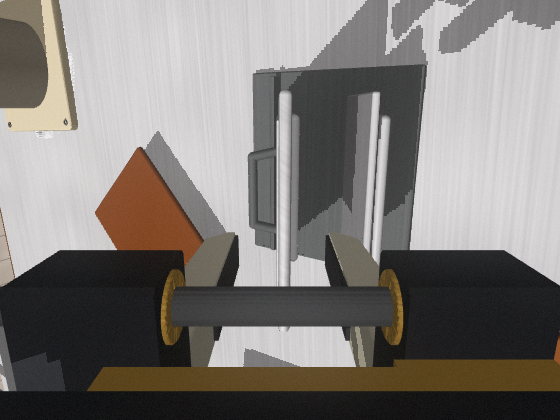

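The wrist view shows the lid's edge from (286,92) to (284,330), midway between the fingers, with its handle on the robot side. Top edge measured within 2 mm of plan. Going down and gripping.

Call:
move_arm(deltas=[0,0.002,0.04,0,0,0,0.45,0,0.002,0.07,0,0,0,0.45,0,0.002,0.095,0,0,0,0.45,0,0.002,0.095,0,0,0,0.45,0,0.002,0.095,0,0,0,0,0,0.002,0.095,0,0,0,0,0,0.002,0.095,0,0,0,0,0,0.002,0.095,0,0,0,0], squeeze=50)

```text
t: 8.32
tool_pos: [0.5832, -0.1615, 0.1387]
orientation: [-1.949, -1.874, 0.523]
force: [-2.6, -0.2, 8.0]
opening: 0.0077
gripper_force: 50.0
```

Call:
move_arm(deltas=[0,0,-0.01,0,0,0,0,0,0,-0.03,0,0,0,0,0,0,-0.06,0,0,0,0,0,0,-0.09,0,0,0,0,0,0,-0.12,0,0,0,0,0,0,-0.15,0,0,0,0,0,0,-0.15,0,0,0,0,0,0,-0.15,0,0,0,0], squeeze=50)

```text
t: 9.32
tool_pos: [0.6606, -0.1644, 0.2649]
orientation: [-1.948, -1.874, 0.523]
force: [0.1, -0.4, -5.9]
opening: 0.0077
gripper_force: 50.0
```

Run:
```python
from h import *
s=robot.read_state();r=R.from_rotvec(s['orientation'])
im,d=robot.read_camera('top');save('t3.png',cv2.resize(im[110:270,150:380],None,fx=3,fy=3));W=world('top',d)
print(s['t'],s['tool_pos'],s['force'],s['gripper_force'],s['q'].round(2))
# lid points in tool frame
for c in ('top','scene'):
    if c=='scene': im,d=robot.read_camera('scene');W=world('scene',d)
    V=r.inv().apply((W-s['tool_pos']).reshape(-1,3));V=V[(d>0).ravel()]
    P=V[(abs(V[:,0])<.1)&(abs(V[:,1])<.05)&(V[:,2]>.02)&(V[:,2]<.17)]
    if len(P)<50: print(c,len(P));continue
    b=P
    for i in range(6):
        A=np.c_[np.ones(len(b)),b[:,0],b[:,2]];k=np.linalg.lstsq(A,b[:,1],rcond=None)[0]
        b=P[abs(P[:,1]-np.c_[np.ones(len(P)),P[:,0],P[:,2]]@k)<(.015 if i<3 else .007)]
    print(c,len(P),len(b),'y=',k.round(3),'x',np.percentile(b[:,0],[1,99]),'z',np.percentile(b[:,2],[1,99]))
```

```text
9.325 [ 0.6605831  -0.1644314   0.26487161] [ 0.08554393 -0.41564101 -5.94346204] 49.9975723028183 [-0.26  1.01  0.34 -0.16  2.32 -0.3 ]
top 612 599 y= [-0.008 -0.048  0.008] x [-0.08127703 -0.03292444] z [0.02097497 0.14991948]
scene 149 104 y= [-0.021  0.269 -0.001] x [-0.03158878  0.07997924] z [0.02278133 0.14288071]
```

View pics/t3.png

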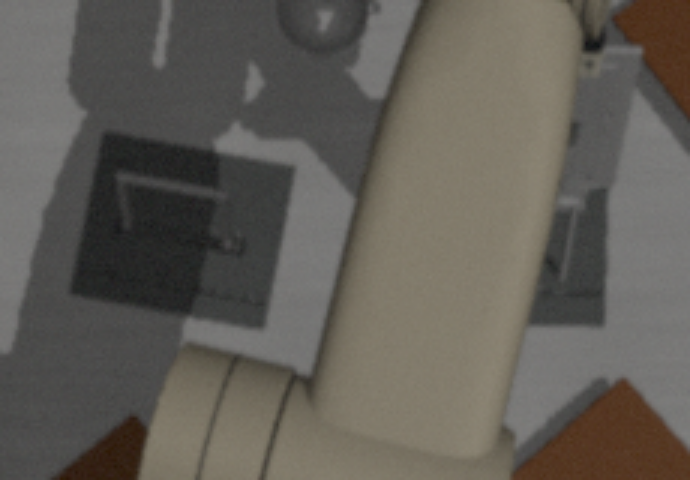

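```bash
cat >> h.py <<'E'
def place(xb,y,zb,al,l=.149):
    zl=-np.sin(al)*XA+np.cos(al)*np.array([0,0,1]);n=np.cos(al)*XA+np.sin(al)*np.array([0,0,1])
    return S(xb,y,zb)+l*zl,tool(-n,-zl)
E
python3 - <<'E'
from h import *
rows([place(.026,0,.15,.43)+(0,)])
E
```

```text
6
0.055,-0.014,0.004,-0.019,0.012,0.022,0,
0.11,-0.028,0.009,-0.038,0.023,0.043,0,
0.165,-0.042,0.013,-0.057,0.035,0.065,0,
0.22,-0.056,0.018,-0.076,0.046,0.087,0,
0.275,-0.07,0.022,-0.095,0.058,0.109,0,
0.329,-0.084,0.027,-0.115,0.069,0.13,0
```

Call:
move_arm(deltas=[0.02,-0.005,0.002,-0.007,0.004,0.008,0,0.055,-0.014,0.004,-0.02,0.012,0.022,0,0.1,-0.025,0.008,-0.035,0.02,0.04,0,0.145,-0.037,0.012,-0.05,0.03,0.057,0,0.19,-0.048,0.015,-0.065,0.04,0.075,0,0.235,-0.06,0.019,-0.08,0.05,0.093,0,0.275,-0.07,0.022,-0.095,0.058,0.109,0,0.31,-0.079,0.025,-0.108,0.065,0.122,0,0.329,-0.084,0.027,-0.115,0.069,0.13,0,0.329,-0.084,0.027,-0.115,0.069,0.13,0,0.329,-0.084,0.027,-0.115,0.069,0.13,0], squeeze=50)

```text
t: 10.8
tool_pos: [0.5876, 0.1665, 0.2862]
orientation: [-2.147, -1.778, 0.388]
force: [-1.1, -1.3, -4.9]
opening: 0.0075
gripper_force: 50.0
```

Run:
```python
from h import *
s=robot.read_state();r=R.from_rotvec(s['orientation']);print(s['t'],s['force'],s['opening'])
im,d=robot.read_camera('scene');save('s4.png',cv2.resize(im[150:320,200:420],None,fx=3,fy=3));W=world('scene',d)
V=r.inv().apply((W-s['tool_pos']).reshape(-1,3))[(d>0).ravel()]
P=V[(abs(V[:,0])<.1)&(abs(V[:,1])<.03)&(V[:,2]>.02)&(V[:,2]<.17)]
print(len(P),np.percentile(P,[1,50,99],0))
p,g=place(.026,0,.15,.43);print(p,s['tool_pos'],(g.inv()*r).as_rotvec())
rows([place(.026,0,.05,.43)+(0,),place(.026,0,.012,.43)+(0,)])
```

```text
10.8 [-1.11414856 -1.33086062 -4.93966372] 0.00748415011841109
130 [[-0.01779942 -0.02937225  0.0243054 ]
 [ 0.02975989  0.00346916  0.06379379]
 [ 0.0784058   0.0041715   0.14677004]]
[0.58718898 0.16820451 0.2854359 ] [0.5876458 0.1664717 0.2861538] [-0.00253528 -0.00117458  0.00094639]
3
0.001,0.02,0.046,0.001,0,-0.001,0,
0.002,0.041,0.092,0.003,0.001,-0.001,0,
0.002,0.057,0.127,0.003,0.001,-0.001,0
```

View pics/s4.png

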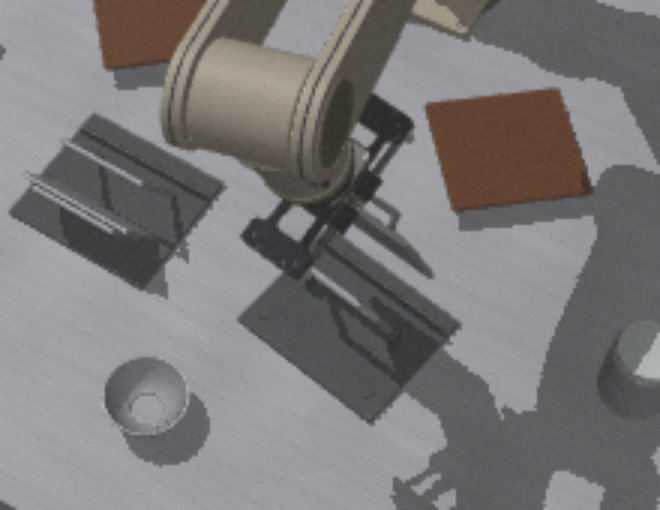

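The picture shows the lid held over the stand, handle (390,215) on the lip side and bottom edge ahead of the leg bar (350,295). Lowering it.

Call:
move_arm(deltas=[0.001,0.01,0.023,0.001,0,0,0,0.001,0.02,0.046,0.001,0,0,0,0.001,0.03,0.069,0.002,0,0,0,0.002,0.041,0.092,0.003,0,0,0,0.002,0.048,0.108,0.003,0,0,0,0.002,0.053,0.119,0.003,0,0,0,0.002,0.0555,0.1235,0.003,0,0,0,0.002,0.0555,0.1235,0.003,0,0,0], squeeze=50)

```text
t: 11.85
tool_pos: [0.5876, 0.1696, 0.1514]
orientation: [-2.144, -1.778, 0.388]
force: [-0.2, -0.5, -5.0]
opening: 0.0078
gripper_force: 50.0
```

Run:
```python
from h import *
s=robot.read_state();r=R.from_rotvec(s['orientation']);print(s['t'],s['force'],s['opening'])
p=s['tool_pos']+r.apply([0,0,.149]);print('bottom in stand',(p-O)@XA,(p-O)@YA,p[2])
im,d=robot.read_camera('scene');W=world('scene',d);L=np.stack([(W-O)@XA,(W-O)@YA,W[...,2]],-1)
B=L[(abs(L[...,1])<.06)&(L[...,2]>.09)&(L[...,2]<.13)&(L[...,0]<-.02)&(L[...,0]>-.06)];print('bar',len(B),np.median(B,0) if len(B) else '')
rows([place(.026,0,.009,.43)+(0,)])
```

```text
11.85 [-0.18564021 -0.48417381 -5.03012102] 0.007787287127722864
bottom in stand 0.0258212672330431 -0.001383777267997273 0.015989961377826212
bar 49 [-0.0386288  -0.03218114  0.11494186]
1
-0.002,0.003,0.007,0.001,0,0,0
```

Call:
move_arm(deltas=[0,0.001,0.003,0,0,0,0,0,0.002,0.005,0,0,0,0,0,0.003,0.006,0,0,0,0,0,0.003,0.006,0,0,0,0])

```text
t: 12.4
tool_pos: [0.5882, 0.1701, 0.1471]
orientation: [-2.144, -1.779, 0.386]
force: [0.2, 1.1, 9.1]
opening: 0.0075
gripper_force: 50.0
```

Call:
move_arm(deltas=[0,0.002,-0.001,0.013,0,0,0,0,0.0035,-0.001,0.025,0,0,0,0,0.0035,-0.001,0.025,0,0,0,0])

```text
$.deltas: bad value
```

Call:
move_arm(deltas=[0,0.002,-0.001,0.01,0,0,0,0,0.004,-0.001,0.025,0,0,0,0,0.004,-0.001,0.025,0,0,0,0], squeeze=50)

```text
$.deltas: bad value
```

Run:
```python
from h import *
s=robot.read_state();print(s)
```

```text
{'t': 12.4, 'q': array([0.1215832 , 0.60745761, 1.10784218, 0.13119231, 1.83417877,
       0.31502454]), 'dq': array([ 9.65563582e-04, -1.98136258e-03,  2.07335418e-03, -1.00417342e-03,
       -4.00711221e-05, -3.78275191e-04]), 'joint_torque': array([ -0.56047451, -70.91626883, -42.73010015,   0.42229009,
         1.20272644,  -0.09936087]), 'tool_pos': array([0.58822678, 0.17008338, 0.14713592]), 'orientation': array([-2.14397786, -1.77911976,  0.38578591]), 'force': array([0.20667984, 1.13548307, 9.08921964]), 'wrist_torque': array([-0.08884568,  0.83381861,  0.05008385]), 'gripper_force': 49.98441696166992, 'opening': 0.007455802677741161}
```

Call:
move_arm(deltas=[0.0,0.002,0.0,0.01,0.0,0.0,0.0,0.0,0.004,0.0,0.025,0.0,0.0,0.0,0.0,0.004,0.0,0.025,0.0,0.0,0.0])

```text
t: 12.78
tool_pos: [0.5919, 0.1694, 0.1455]
orientation: [-2.127, -1.765, 0.406]
force: [0.2, 0.8, 8.5]
opening: 0.0079
gripper_force: 50.0
```

The lid stands on the base with about 8 N on it, close to the leg. Releasing slowly.

Call:
move_arm(deltas=[0.0,0.0,0.0,0.0,0.0,0.0,0.12,0.0,0.0,0.0,0.0,0.0,0.0,0.2,0.0,0.0,0.0,0.0,0.0,0.0,0.35,0.0,0.0,0.0,0.0,0.0,0.0,0.35,0.0,0.0,0.0,0.0,0.0,0.0,0.35], squeeze=20)

```text
t: 13.4
tool_pos: [0.5911, 0.169, 0.1427]
orientation: [-2.127, -1.763, 0.409]
force: [0.1, -0.8, 0.6]
opening: 0.0324
gripper_force: 0.0
```

Run:
```python
from h import *
s=robot.read_state();r=R.from_rotvec(s['orientation']);print(s['t'],s['force'],s['opening'])
im,d=robot.read_camera('wrist');W=world('wrist',d,s);V=r.inv().apply((W-s['tool_pos']).reshape(-1,3)).reshape(W.shape)
m=(d>0)&(abs(V[...,1])<.03)&(abs(V[...,0])<.09)&(V[...,2]>-.045)&(V[...,2]<-.0);P=V[m];print(len(P))
for a in np.arange(-.08,.08,.02):
    q=P[(P[:,0]>a)&(P[:,0]<a+.02)]
    if len(q): print(a.round(2),len(q),np.median(q,0).round(4))
```

```text
13.4 [ 0.08832109 -0.80765729  0.62813928] 0.032425427633196766
10113
-0.06 73 [-0.0449 -0.0014 -0.0089]
-0.04 764 [-0.0285  0.0028 -0.0264]
-0.02 405 [-0.0062  0.0016 -0.0148]
0.0 4538 [ 0.0093  0.003  -0.0257]
0.02 1379 [ 0.0303  0.0029 -0.0264]
0.04 1559 [ 0.0502  0.0031 -0.0265]
0.06 1395 [ 0.0693  0.0037 -0.0267]
```

Call:
move_arm(deltas=[0.0,0.003,-0.01,0.0,0.0,0.0,0.38,0.0,0.003,-0.035,0.0,0.0,0.0,0.38,0.0,0.003,-0.07,0.0,0.0,0.0,0.38,0.0,0.003,-0.12,0.0,0.0,0.0,0.38,0.0,0.003,-0.16,0.0,0.0,0.0,0.38,0.0,0.003,-0.16,0.0,0.0,0.0,0.38])

```text
t: 14.2
tool_pos: [0.6652, 0.1551, 0.2894]
orientation: [-2.131, -1.767, 0.4]
force: [-0.7, 0.2, 0.4]
opening: 0.035
gripper_force: 0.0
```

Run:
```python
from h import *
s=robot.read_state();print(s['t'],s['force'])
im,d=robot.read_camera('wrist');save('w5.png',im);W=world('wrist',d,s)
L=np.stack([(W-O)@XA,(W-O)@YA,W[...,2]],-1);L[d<=0]=9
P=L[(L[...,2]>.15)&(L[...,2]<.18)&(L[...,0]<.02)&(L[...,0]>-.11)&(abs(L[...,1])<.1)]
print('top edge',len(P),np.percentile(P,[1,50,99],0),'slope',np.polyfit(P[:,1],P[:,0],1))
im,d=robot.read_camera('scene');save('s5.png',cv2.resize(im[150:320,200:420],None,fx=3,fy=3));W=world('scene',d)
```

```text
14.2 [-0.68862045  0.21260538  0.35821024]
top edge 2183 [[-0.05773567 -0.07831196  0.15074245]
 [-0.0542885  -0.00601262  0.16488405]
 [-0.04140247  0.0773879   0.16718622]] slope [ 0.00487297 -0.05290272]
```

View pics/w5.png

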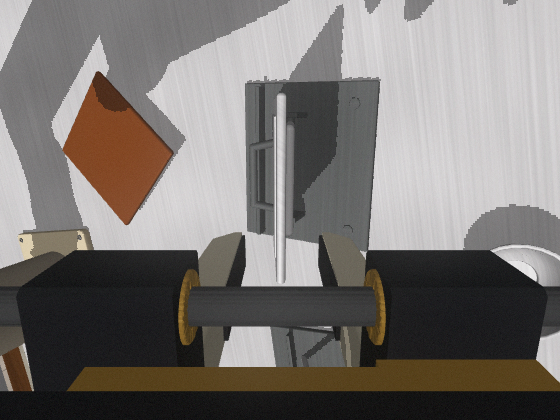

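View pics/s5.png

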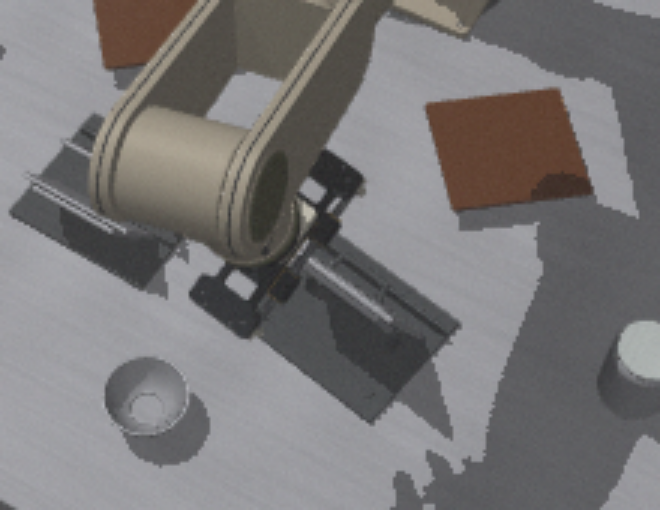

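The lid leans on the leg. In the wrist view its top edge runs from (280,92) to (280,283) and the handle is on the lip side. The top edge is square within 0.005 rad and centred within 1 mm. It sits at x −54 mm, z 165 mm, which matches a lean of about 26°. The gripper is clear, so I'm handing in.

```bash
python3 -c "
from plant import robot
print(robot.close_job())"
```

```text
the job is handed in; nothing more can be done
None
```

I swung the leg to its stop, leaned the lid on the stand square, centred and handle to the lip, pulled the gripper clear, and handed the job in at about 14 s of the 58 s; no verdict came back.

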